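# Put the fork away in the caddy's tray

## Task

Put the wooden fork away: pull the red caddy's tray well open by its white handle, then lower the fork into the tray and let it lie flat there, set down rather than dropped, with a light grip so that the soft wood is not dented. Then push the tray fully shut, and leave everything else on the counter where it stands.

Things in the scene. Friction and masses are not known exactly. Their poses are not given: they have to be found in the camera images.
- caddy: Red plastic cutlery caddy, fixed, 200 mm wide. Origin: on the counter under the middle of the shut tray's front; +x to its back (224 mm deep), z up; front looks to -x. Lower 62 mm: tray. Above (z 62 to 147 mm) an open cutlery bin juts out to x = -21 mm over the tray's front and handle: reach in from the front, tool tilted 30 to 45 degrees. Cutlery at its rear: 215 mm high.
- tray (a joint): Pull-out tray in the lower part of the caddy: 0 = shut, grows to 0.15 m (end stop) as it is pulled out along the caddy's -x; may start up to 12 mm ajar. Light sliding friction, about 1 to 2 N.
- tray_floor (a point): Point on the tray's inner floor, mid-width, 50 mm behind the inner face of its front, 12 mm above the counter; moves with the tray, axes as the caddy's; shut, it is at caddy x = +58 mm. Inside 182 (x) x 174 (y) mm, walls 36 mm high, 4 to 8 mm thick. Fully open, the first 121 mm behind the front's inner face are clear of the bin above: room for the fork lying across (along y).
- pull: The tray's white handle: a plain tab 55 long x 22 wide (y) x 20 mm high, level, sticking out of the tray's front towards the robot, centre line 42 mm above the counter. Origin: centre of its root on the front; it runs to x = -55 mm; axes as the caddy's. Its outer 34 mm show beyond the bin above.
- pull_grip (a point): Point to grip on the handle: in the middle of its 22 mm width and 20 mm height, 35 mm out from the tray's front, 20 mm behind its free end.
- fork: Pale wooden fork lying flat on the counter, left or right: 130 long x 9 mm thick; handle 13 mm wide from x = -65 to +20 mm, head with three tines 26 mm wide from +20 to +65 mm. Origin: middle of its length, on its underside; x towards the tines, z up. Balances near x = +5 mm. 15 to 31 g. Soft wood: over about 60 N from a finger dents it.
- snack_cup: Baby-blue silicone snack cup, 76 mm across, 60 mm high, on the other hand from the fork; origin under its centre. Leave it.
- bottle: Glass bottle with a stainless cap, 66 mm across, 200 mm high; origin under its centre. Leave it.
- saucer: White ceramic saucer, 140 mm across, 18 mm high; origin under its centre. Leave it.
- lunch_box: Closed grey lunch container, 128 x 186 x 60 mm; origin under its centre. Leave it.
- mug: White mug, 82 mm across, 90 mm high; origin under its centre. Leave it.
- pepper_mill: Dark wooden pepper mill, 54 mm across, 155 mm high; origin under its centre. Leave it.
Things that resemble listed ones, but are neither listed nor needed, are in the scene too. Leave any green, pink or purple look-alike of the fork alone.

How it is judged:
By the outcome, as a careful person would: the job done as asked, in the order asked, and still so for the second after the job is handed in, with the robot touching nothing.
It also fails if it takes over 61 s, if anything falls off the work surface, if the arm or the gripper's body presses on something with over 40 N, if the wrist force passes 120 N, or if a joint passes its speed limit or range.

## Robot

A 6-joint arm with a two-finger parallel gripper is mounted at the origin on the work surface. World frame = base frame: x ahead of the robot, y to its left, z up, the work surface at z = 0. Lengths are in m, angles in degrees, forces in N, time in s.
With the tool pointing down it reaches from about 0.3 to 0.75 m from the base axis. Payload 8.5 kg.
Tool frame: the origin (TCP) lies midway between the tips of the shut fingers; the grasp point (between the pads) lies 19 mm behind it; z points along the fingers, y is the direction in which the jaws open and shut (so a half turn about z gives the same grasp; the last joint's range is limited). The gripper opens to 85 mm and grips with 20 to 120 N. Pads are 22 mm wide; open, the fingers measure 114 mm over their backs; the gripper's body (76 mm by 85 mm) begins 54 mm behind the grasp point. The pads swing forward as they close: fully open they stand 13 mm farther back than shut.
Start: joints at [-79.716, 21.807, 74.336, -0, 83.858, -12.336], TCP at [0.212, -0.508, 0.231] pointing down, gripper open.
Joint ranges: [-178.18, 178.18], [-50.72, 133.34], [12.68, 142.11], [-81.47, 261.47], [9.98, 163.14], [-165.26, 165.26]. Speed limits (degrees/s): [136.94, 136.94, 180, 180, 180, 180].

## Interface

Orientations are given as a 3x3 rotation matrix whose columns are the frame's x, y, z axes.
In Python, from rig import env, eyes, close_job gives the robot as it stands.
- The arm moves only by the tool jog_arm, never from a script. Its argument "deltas" is one flat list of numbers, 7 for each row, row after row: the shift along the tool's x, y, z in units of 0.75 m (1.0 is 0.75 m), then the turn, a rotation vector about the tool's x, y, z in units of 180 degrees (1.0 is 180 degrees), then the gripper command: -1 is fully open, 1 is shut, values between are in proportion. In form: [dx, dy, dz, ax, ay, az, fingers, dx, dy, dz, ax, ay, az, fingers, ...]. A call has 1 to 12 rows; each row is the pose to reach, as a shift and turn from the pose commanded when the call began, along the tool's axes at that moment, turning the shorter way round; what a row does not reach only later rows make up. A row lasts 1/12 s, in which the tool goes at most 41.7 mm and 7.16 degrees, less where a joint would pass 70% of its speed; a pose out of reach is approached as far as the arm can. A call with a number of a shift or a turn outside -1 to 1 is refused whole. A call with a gripper value outside its range is refused whole. The fingers move at their own pace and stop on an object; "grip_force" is the grip in N (left out, the last holds). Time passes only in rows, so rows that repeat a pose let the fingers close. It gives the time, the measured TCP pose, the force and the opening at its end, in the units of the state.
- env.observe(): the state, without advancing time (a new reading comes with each control period).
- eyes.get_image(name): name is "side" or "top" or "wrist"; returns the picture (384x512x3 uint8, red, green, blue); there is no depth.
- eyes.camera_params(name): a dict with "intrinsics" (3x3 intrinsics, pixels), "R" (3x3) and "t" (3): a world point X has camera coordinates R X + t; the wrist camera has in their place "mount" (4x4, takes a point from camera to tool coordinates, whose origin is the TCP and whose axes are the flange's). Camera axes: x right, y down, z forward; pixel columns grow to the right and rows downward; lengths in m; the calibration is good to about 2 mm. A picture is of the moment at which its call begins: read the wrist's pose just before it. camera_params takes no time and is no camera call.
- close_job(): hands the job in, once; it reports no verdict.
The state is a dict: "time_s": time; "q": joint angles; "qvel": joint speeds; "joint_efforts": joint torques, N m; "position": TCP position; "tool_rot": TCP orientation; "ft_force": force on the tool from outside, world axes, zero at the start; "wrist_torque": the same for the moment, N m; "grip_width": finger opening in m.
Only numpy, scipy, OpenCV 4.12 (cv2) and the standard library are available. Lean on these libraries where they do the work, as an engineer would, in place of code of your own. Each camera call takes 0.05 s, during which the arm holds its last target.

## Working session

There is one attempt and no reset: what is moved stays moved. The work goes in short steps, Python scripts to look and compute and a tool call to move; the robot and the scene stay as the last step left them, time stands still between calls to the robot, and variables do not carry over. Pictures are saved under pics/ and viewed, and the job is handed in when it is done.

Besides the shell and the picture viewer there is one more tool, called after "Call:" as name(argument=value, ...) on one line, values as JSON. jog_arm: Moves the arm, as the interface text tells. Its arguments: {"type":"object","properties":{"deltas":{"type":"array"},"grip_force":{"type":"number"}},"required":["deltas"]}

```bash
mkdir -p pics; ls; python3 - <<'E'
from rig import env, eyes
import cv2, numpy as np
s=env.observe(); print({k:np.round(v,3).tolist() for k,v in s.items()})
for n in ["side","top","wrist"]:
    im=eyes.get_image(n); cv2.imwrite(f"pics/{n}0.png",im[:,:,::-1])
    p=eyes.camera_params(n); print(n,{k:np.round(v,4).tolist() for k,v in p.items()})
E
```

```text
pics
{'time_s': 0.0, 'q': [-79.715, 21.84, 74.386, 0.001, 83.859, -12.336], 'qvel': [0.012, 0.011, 0.05, -0.052, 0.01, -0.119], 'joint_efforts': [0.001, -44.846, -23.128, -0.0, 0.005, 0.0], 'position': [0.211, -0.507, 0.231], 'tool_rot': [[0.923, 0.385, -0.0], [0.385, -0.923, 0.001], [0.0, -0.001, -1.0]], 'ft_force': [-1.255, 0.515, 0.384], 'wrist_torque': [-0.032, 0.004, -0.007], 'grip_width': 0.086}
side {'intrinsics': [[459.5874, 0.0, 257.8175], [0.0, 459.5874, 195.3456], [0.0, 0.0, 1.0]], 'R': [[-0.818, -0.575, 0.0171], [-0.3047, 0.4079, -0.8607], [0.4879, -0.7092, -0.5089]], 't': [0.4553, 0.2115, 1.0502]}
top {'intrinsics': [[447.9702, 0.0, 255.5132], [0.0, 447.9702, 189.7556], [0.0, 0.0, 1.0]], 'R': [[-0.0041, -1.0, 0.0002], [-0.9805, 0.004, -0.1965], [0.1965, -0.001, -0.9805]], 't': [-0.0074, 0.5798, 1.2318]}
wrist {'intrinsics': [[266.9838, 0.0, 260.0046], [0.0, 266.9838, 190.8759], [0.0, 0.0, 1.0]], 'mount': [[-0.0, -0.9522, -0.3053, 0.0792], [1.0, 0.0002, -0.0008, -0.0008], [0.0008, -0.3053, 0.9522, -0.1427], [0.0, 0.0, 0.0, 1.0]]}
```

View pics/side0.png

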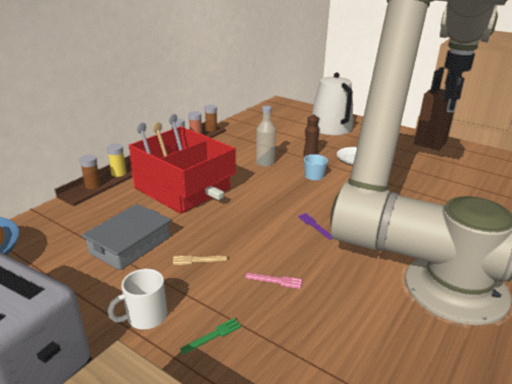

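View pics/top0.png

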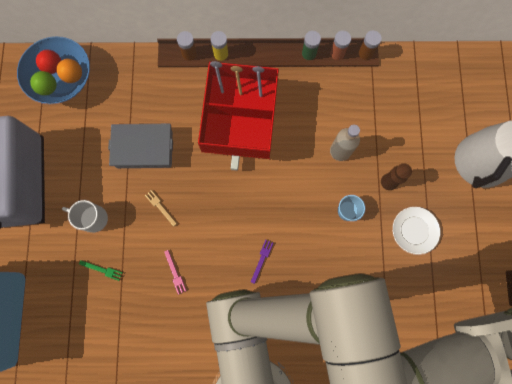

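View pics/wrist0.png

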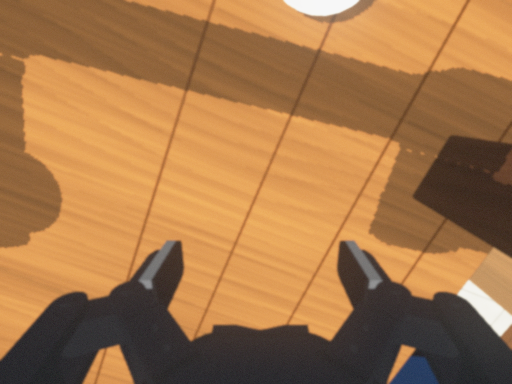

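The side view shows the caddy at (183,165), handle tip at (216,194) and wooden fork at (200,260). The top view shows the handle at (236,162) and the fork at (161,207), tines up-left. The lunch box is at (141,146). Next I'll measure.

```bash
cat > h.py <<'E'
import numpy as np, cv2
from rig import env, eyes
def ray(n,px,state=None):
    p=eyes.camera_params(n); K=np.array(p["intrinsics"])
    d=np.linalg.inv(K)@np.array([px[0],px[1],1.0])
    if n=="wrist":
        M=np.array(p["mount"]); R=np.array(state["tool_rot"]); o=np.array(state["position"])
        return R@M[:3,3]+o, R@(M[:3,:3]@d)
    R=np.array(p["R"]); t=np.array(p["t"]); return -R.T@t, R.T@d
def plane(n,px,z,state=None):
    o,d=ray(n,px,state); return o+d*(z-o[2])/d[2]
def tri(rs):
    A=np.zeros((3,3));b=np.zeros(3)
    for o,d in rs:
        d=d/np.linalg.norm(d);P=np.eye(3)-np.outer(d,d);A+=P;b+=P@o
    X=np.linalg.solve(A,b); return X,[float(np.linalg.norm((np.eye(3)-np.outer(d,d)/(d@d))@(X-o))) for o,d in rs]
def proj(n,X):
    p=eyes.camera_params(n);c=np.array(p["R"])@X+p["t"];u=np.array(p["intrinsics"])@c;return u[:2]/u[2]
E
python3 - <<'E'
from h import *
for n,(x0,x1,y0,y1) in {"top":(135,185,180,235),"side":(165,235,245,275)}.items():
    im=cv2.imread(f"pics/{n}0.png"); hsv=cv2.cvtColor(im,cv2.COLOR_BGR2HSV)
    m=np.zeros(im.shape[:2],np.uint8)
    m[y0:y1,x0:x1]=(cv2.inRange(hsv,(8,30,170),(30,150,255)))[y0:y1,x0:x1]
    k,l,st,c=cv2.connectedComponentsWithStats(m); i=1+np.argmax(st[1:,4]); m=(l==i).astype(np.uint8)
    print(n,st[i],c[i]); pts=cv2.findNonZero(m); print(cv2.minAreaRect(pts))
    cr=cv2.resize(im[y0:y1,x0:x1],None,fx=6,fy=6,interpolation=cv2.INTER_NEAREST); mm=cv2.resize(m[y0:y1,x0:x1]*255,None,fx=6,fy=6,interpolation=0)
    out=np.hstack([cr,cv2.cvtColor(mm,8)]) if n=="top" else np.vstack([cr,cv2.cvtColor(mm,8)])
    cv2.imwrite(f"pics/f_{n}.png",out)
im=cv2.imread("pics/top0.png"); cv2.imwrite("pics/c_top.png",cv2.resize(im[50:185,185:295],None,fx=4.4,fy=4.4,interpolation=cv2.INTER_NEAREST))
im=cv2.imread("pics/side0.png"); cv2.imwrite("pics/c_side.png",cv2.resize(im[115:220,120:245],None,fx=5,fy=5,interpolation=cv2.INTER_NEAREST))
E
```

```text
top [144 190  32  36 225] [159.52888889 207.15555556]
((160.564697265625, 208.1588134765625), (41.759117126464844, 9.111079216003418), 49.39870071411133)
side [172 255  55  11 370] [195.78378378 259.01621622]
((199.0, 260.0), (10.0, 54.0), 90.0)
```

View pics/f_top.png

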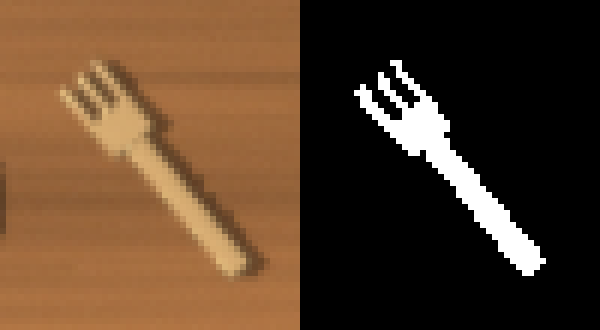

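View pics/f_side.png

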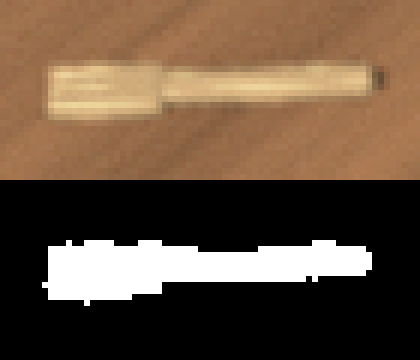

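View pics/c_top.png

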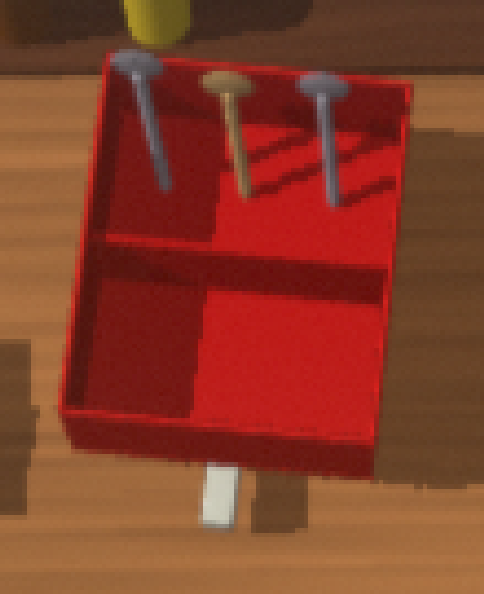

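View pics/c_side.png

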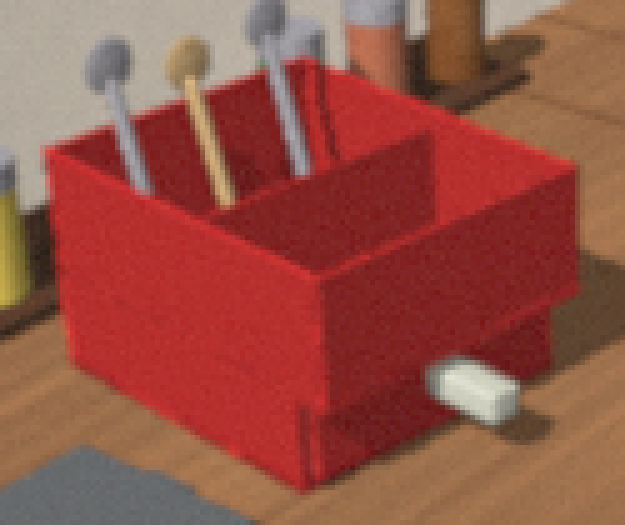

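```bash
python3 - <<'E'
from h import *
T=lambda u,v:(185+u/4.4-.5,50+v/4.4-.5); S=lambda u,v:(120+u/5-.5,115+v/5-.5)
P={}
for nm,a,b in [("FL",(63,412),(322,277)),("FR",(374,441),(579,166)),("RL",(108,55),(47,150)),("hend_top",(218,517),(505,385))]:
    X,e=tri([ray("top",T(*a)),ray("side",S(*b))]); P[nm]=X; print(nm,X.round(4),np.round(e,4), plane("top",T(*a),.147)[:2].round(4), plane("side",S(*b),.147)[:2].round(4))
h=plane("top",T(218,517),.052);h2=plane("side",S(505,385),.052);print("h",h,h2)
F=lambda u,v:(135+u/6-.5,180+v/6-.5); G=lambda u,v:(165+u/6-.5,245+v/6-.5)
# fork: handle end and tip
for z in (0.009,):
    e=plane("top",F(238,270),z); 
    tips=[plane("top",F(*p),z) for p in ((65,90),(82,77),(98,64))]
    t=np.mean(tips,0); print("fork end",e,"tip",t,"len",np.linalg.norm(t-e),"mid",(t+e)/2,"ang",np.degrees(np.arctan2(*(t-e)[1::-1])))
    print("side: end",plane("side",G(371,80),z), "shoulder",plane("side",G(162,103),0),"shoulder",plane("side",G(162,68),z))
X,er=tri([ray("top",F(238,268)),ray("side",G(369,75))]);print("fork end tri",X,er)
ys,xs=0,0
for n,px in [("top",(159.53,207.16)),("side",(195.8,259.0))]:
    print(n,plane(n,px,.006))
X,er=tri([ray("top",(159.53,207.16)),ray("side",(196.5,258.5))]);print("cent tri",X,er)
for n in ("top","side"):
  p=eyes.camera_params(n); print(n,(-np.array(p["R"]).T@np.array(p["t"])).round(3))
E
```

```text
FL [0.6938 0.1455 0.1465] [0.0014 0.0014] [0.6924 0.1446] [0.6948 0.1463]
FR [ 0.6735 -0.0482  0.1457] [0.0002 0.0002] [ 0.6729 -0.0483] [ 0.6719 -0.0459]
RL [0.9341 0.1216 0.1451] [0.0013 0.0013] [0.932  0.1206] [0.9326 0.1242]
hend_top [0.6491 0.0528 0.0535] [0.0006 0.0006] [0.6248 0.048 ] [0.5462 0.1768]
h [0.64894494 0.05260496 0.052     ] [0.65139969 0.0510006  0.052     ]
fork end [0.48622897 0.22995784 0.009     ] tip [0.58299441 0.31077198 0.009     ] len 0.12607329410261783 mid [0.53461169 0.27036491 0.009     ] ang 39.86711494365703
side: end [0.48518524 0.23479372 0.009     ] shoulder [0.55112277 0.28762046 0.        ] shoulder [0.55831689 0.27893117 0.009     ]
fork end tri [0.48824815 0.23079935 0.00732538] [0.0009523959408925409, 0.000952395940892335]
top [0.53853747 0.27563869 0.006     ]
side [0.54433697 0.27921375 0.006     ]
cent tri [0.54062882 0.27692605 0.00703505] [0.002634020672015172, 0.002634020672015142]
top [ 0.326 -0.009  1.322]
side [-0.075  0.92   0.709]
```

```bash
cat >> h.py <<'E'
from scipy.spatial.transform import Rotation as Rot
YAW=-5.9; O=np.array([0.7045,0.0465,0])
def caddy(x,y,z): 
    c,s=np.cos(np.radians(YAW)),np.sin(np.radians(YAW)); return O+np.array([c*x-s*y,s*x+c*y,z])
def orient(yaw,tilt):  # tool x ahead along yaw, tilted forward by tilt
    return (Rot.from_euler('z',yaw,degrees=True)*Rot.from_matrix(np.diag([1.,-1,-1]))*Rot.from_euler('y',tilt,degrees=True)).as_matrix()
def delta(pos,R,s=None):
    s=s or env.observe(); R0=np.array(s["tool_rot"]); p=np.array(s["position"])
    return np.r_[R0.T@(pos-p)/.75, Rot.from_matrix(R0.T@R).as_rotvec()/np.pi].round(4)
def show():
    s=env.observe(); print({k:np.round(s[k],4).tolist() for k in ("time_s","q","position","ft_force","grip_width")}); print(np.round(s["tool_rot"],3).tolist())
E
python3 - <<'E'
from h import *
R=orient(YAW,43); print(R.round(3))
g=caddy(-.037,0,.043)+.019*R[:,2]
print("grasp tcp",g)
pre=g-.11*R[:,2]; print(pre, delta(pre,R))
E
```

```text
[[ 0.727 -0.103  0.678]
 [-0.075 -0.995 -0.07 ]
 [ 0.682  0.    -0.731]]
grasp tcp [0.68058532 0.04897134 0.02910428]
[0.6059629  0.05668282 0.10955319] [ 0.7748 -0.4919  0.1625 -0.0598  0.2338  0.1507]
```

Call:
jog_arm(deltas=[0.774,-0.492,0.05,-0.06,0.234,0.151,-1,0.774,-0.492,0.05,-0.06,0.234,0.151,-1,0.774,-0.492,0.05,-0.06,0.234,0.151,-1,0.774,-0.492,0.05,-0.06,0.234,0.151,-1,0.774,-0.492,0.05,-0.06,0.234,0.151,-1,0.774,-0.492,0.05,-0.06,0.234,0.151,-1,0.774,-0.492,0.05,-0.06,0.234,0.151,-1,0.774,-0.492,0.05,-0.06,0.234,0.151,-1,0.774,-0.492,0.05,-0.06,0.234,0.151,-1,0.774,-0.492,0.05,-0.06,0.234,0.151,-1,0.774,-0.492,0.05,-0.06,0.234,0.151,-1,0.774,-0.492,0.05,-0.06,0.234,0.151,-1], grip_force=40)

```text
time_s: 1.15
position: [0.4982, -0.0965, 0.2044]
tool_rot: [[0.726, -0.104, 0.68], [-0.075, -0.995, -0.072], [0.684, 0.001, -0.73]]
ft_force: [0.8, -2.1, -1.3]
grip_width: 0.0853
```

```bash
python3 - <<'E'
from h import *
show()
R=orient(YAW,43); g=caddy(-.037,0,.043)+.019*R[:,2]
pre=g-.10*R[:,2]; print(delta(pre,R))
E
```

```text
{'time_s': 1.15, 'q': [-34.2544, 6.988, 114.4622, 46.3706, 26.5065, 25.3318], 'position': [0.4982, -0.0965, 0.2044], 'ft_force': [0.7935, -2.1497, -1.3038], 'grip_width': 0.0853}
[[0.726, -0.104, 0.68], [-0.075, -0.995, -0.072], [0.684, 0.001, -0.73]]
[ 0.0024 -0.2183  0.1886  0.0006 -0.0008 -0.    ]
```

Call:
jog_arm(deltas=[0.001,-0.05,0.045,0,0,0,-1,0.002,-0.09,0.08,0,0,0,-1,0.002,-0.13,0.115,0,0,0,-1,0.002,-0.17,0.15,0,0,0,-1,0.002,-0.2,0.175,0,0,0,-1,0.002,-0.218,0.189,0,0,0,-1,0.002,-0.218,0.189,0,0,0,-1,0.002,-0.218,0.189,0,0,0,-1])

```text
time_s: 1.82
position: [0.6174, 0.0514, 0.1218]
tool_rot: [[0.749, -0.105, 0.655], [-0.077, -0.995, -0.071], [0.658, 0.003, -0.753]]
ft_force: [0.5, -0.6, -1.0]
grip_width: 0.085
```

```bash
python3 - <<'E'
from h import *
show(); s=env.observe()
im=eyes.get_image("wrist"); cv2.imwrite("pics/w1.png",im[:,:,::-1])
R=orient(YAW,43); g=caddy(-.037,0,.043)+.019*R[:,2]
print(delta(g,R))
E
```

```text
{'time_s': 1.8167, 'q': [-6.1759, 25.3264, 103.4488, 0.0092, 10.0451, 89.7714], 'position': [0.6174, 0.0514, 0.1218], 'ft_force': [0.547, -0.6374, -1.0017], 'grip_width': 0.085}
[[0.749, -0.105, 0.655], [-0.077, -0.995, -0.071], [0.658, 0.003, -0.753]]
[-0.0181 -0.0038  0.147   0.001   0.0102 -0.0005]
```

View pics/w1.png

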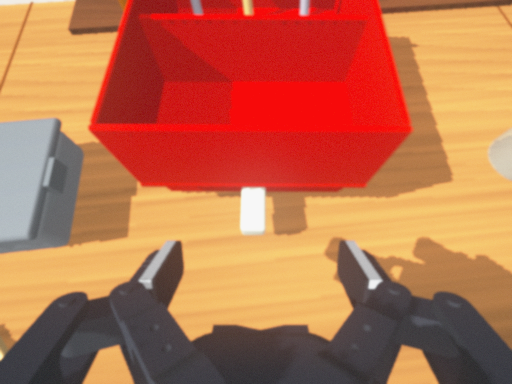

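```bash
python3 - <<'E'
from h import *
s=env.observe()
im=cv2.imread("pics/w1.png")
cv2.imwrite("pics/w1c.png",cv2.resize(im[170:250,225:285],None,fx=7,fy=7,interpolation=0))
for px in [(253,228),(253,234)]: print(plane("wrist",px,.052,s),plane("wrist",px,.032,s))
R=orient(YAW,34); g=caddy(-.037,0,.043)+.019*R[:,2]; print("g",g)
print(delta(g-.06*R[:,2],R), delta(g,R))
E
```

```text
[0.64739628 0.0572376  0.052     ] [0.65294814 0.05718553 0.032     ]
[0.6420558  0.05775064 0.052     ] [0.64713949 0.05774354 0.032     ]
g [0.67826438 0.04921119 0.02724829]
[-0.0121 -0.0036  0.0675  0.0009 -0.0398 -0.0006] [-0.0221 -0.0038  0.1469  0.0009 -0.0398 -0.0006]
```

View pics/w1c.png

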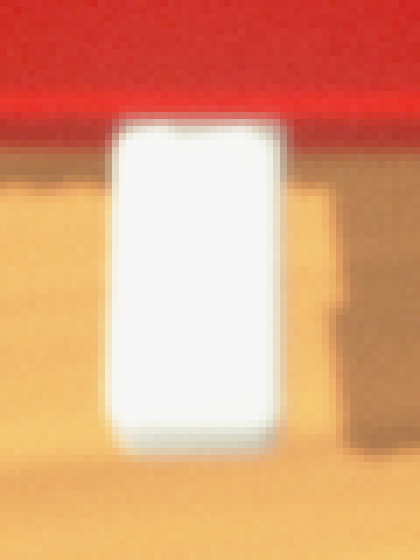

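```bash
python3 - <<'E'
from h import *
s=env.observe()
for px in [(90,127),(411,129)]: print(plane("wrist",px,.147,s))
print([plane("wrist",px,.052,s) for px in [(240.3,228),(264,228)]])
a,b=ray("wrist",(252,230.2),s)
print(tri([(a,b),ray("top",(185+218/4.4-.5,50+517/4.4-.5)),ray("side",(220.5,191.5))]))
E
```

```text
[0.69407311 0.14965978 0.147     ]
[ 0.6720588  -0.04323963  0.147     ]
[array([0.64857768, 0.06832656, 0.052     ]), array([0.64637301, 0.04763288, 0.052     ])]
(array([0.64674326, 0.05550804, 0.0552847 ]), [0.003448528600143724, 0.0033471998009245787, 0.0007843950125153577])
```

Call:
jog_arm(deltas=[-0.006,-0.003,0.034,0.001,-0.02,0,-1,-0.012,-0.006,0.067,0.001,-0.04,0,-1,-0.012,-0.006,0.067,0.001,-0.04,0,-1,-0.014,-0.006,0.087,0.001,-0.04,0,-1,-0.017,-0.006,0.107,0.001,-0.04,0,-1,-0.02,-0.006,0.127,0.001,-0.04,0,-1,-0.021,-0.006,0.138,0.001,-0.04,0,-1,-0.022,-0.006,0.147,0.001,-0.04,0,-1,-0.022,-0.006,0.147,0.001,-0.04,0,-1,-0.022,-0.006,0.147,0.001,-0.04,0,-1])

```text
time_s: 2.7
position: [0.6769, 0.0486, 0.0285]
tool_rot: [[0.825, -0.103, 0.556], [-0.085, -0.995, -0.057], [0.559, -0.0, -0.829]]
ft_force: [0.6, -0.2, 0.4]
grip_width: 0.0854
```

```bash
python3 - <<'E'
from h import *
show()
im=eyes.get_image("side"); im2=eyes.get_image("wrist")
cv2.imwrite("pics/p2.png",np.hstack([cv2.resize(im[100:230,110:270],(400,325)),cv2.resize(im2,(400,325))])[:,:,::-1])
R=orient(YAW,34); g=caddy(-.037,0.0025,.043)+.019*R[:,2]; print("g",g, delta(g,R))
E
```

```text
{'time_s': 2.7, 'q': [-5.8607, 38.1222, 93.6759, -0.0428, 14.213, 90.0742], 'position': [0.6769, 0.0486, 0.0285], 'ft_force': [0.5653, -0.1737, 0.396], 'grip_width': 0.0854}
[[0.825, -0.103, 0.556], [-0.085, -0.995, -0.057], [0.559, -0.0, -0.829]]
g [0.67852136 0.05169794 0.02724829] [ 0.     -0.0042  0.0029 -0.0001 -0.0002  0.    ]
```

View pics/p2.png

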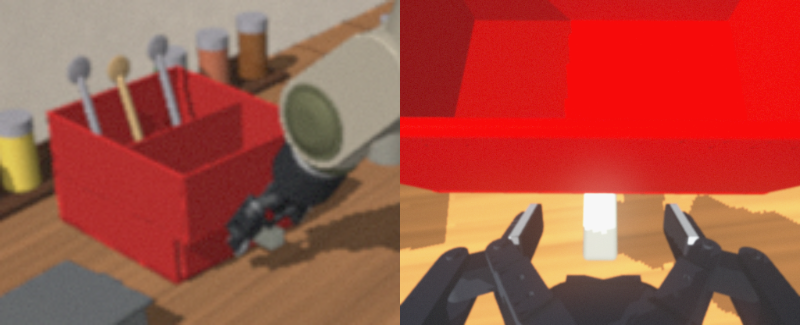

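The side view shows the fingers straddling the handle. The wrist view has the handle (600) 3–5 px left of the jaw middle (605), so I shift a little and close.

Call:
jog_arm(deltas=[0,-0.004,0.002,0,0,0,-1,0,-0.004,0.002,0,0,0,0.3,0,-0.004,0.002,0,0,0,0.3,0,-0.004,0.002,0,0,0,1,0,-0.004,0.002,0,0,0,1,0,-0.004,0.002,0,0,0,1,0,-0.004,0.002,0,0,0,1,0,-0.004,0.002,0,0,0,1,0,-0.004,0.002,0,0,0,1,0,-0.004,0.002,0,0,0,1], grip_force=40)

```text
time_s: 3.63
position: [0.6785, 0.0506, 0.0272]
tool_rot: [[0.824, -0.104, 0.556], [-0.086, -0.995, -0.058], [0.559, 0.0, -0.829]]
ft_force: [-0.1, -5.2, 2.1]
grip_width: 0.0212
```

```bash
python3 - <<'E'
from h import *
show(); s=env.observe()
d=np.array(s["tool_rot"]).T@(caddy(-.06,0,0)-caddy(0,0,0))/.75; print(d, d*2.5)
E
```

```text
{'time_s': 3.6333, 'q': [-5.601, 38.3596, 93.4296, -0.8382, 14.1982, 91.1106], 'position': [0.6785, 0.0506, 0.0272], 'ft_force': [-0.072, -5.2223, 2.0668], 'grip_width': 0.0212}
[[0.824, -0.104, 0.556], [-0.086, -0.995, -0.058], [0.559, 0.0, -0.829]]
[-6.63115361e-02  8.80030625e-05 -4.47523456e-02] [-0.16577884  0.00022001 -0.11188086]
```

```bash
cat > kin.py <<'E'
import numpy as np
from scipy.optimize import least_squares
D=[([21.84,74.386,83.859],[0.211,-0.507,0.231]),([25.3264,103.4488,10.0451],[0.6174,0.0514,0.1218]),([38.1222,93.6759,14.213],[0.6769,0.0486,0.0285]),([38.3596,93.4296,14.1982],[0.6785,0.0506,0.0272])]
def fk(p,q):
    h,L1,L2,d=p; a,b,c=np.cumsum(np.radians(q)); return np.array([L1*np.sin(a)+L2*np.sin(b)+d*np.sin(c),h+L1*np.cos(a)+L2*np.cos(b)+d*np.cos(c)])
def res(p):
    o=[]
    for q,X in D:
        r=np.sqrt(X[0]**2+X[1]**2-.1177**2); o+=list(fk(p,q)-[r,X[2]])
    return o
f=least_squares(res,[.3,.4,.4,.25]); P=f.x
if __name__=="__main__":
    print(P,np.abs(f.fun).max())
    for x,z,t in [(.6785,.027,34),(.60,.027,34),(.53,.027,34),(.53,.027,30),(.53,.12,30)]:
        r=x
        s=least_squares(lambda q:list(fk(P,q)-[r,z])+[(sum(q)-180+t)/100],[35,95,20]); print(x,z,t,s.x,s.cost)
E
python3 kin.py
```

```text
[0.0239637  0.49811287 0.33827528 0.20024553] 0.018393763322200246
0.6785 0.027 34 [38.51281073 92.21430259 15.27288667] 3.388614021832959e-13
0.6 0.027 34 [ 31.99544163 106.51583259   7.48872578] 1.103851616534829e-19
0.53 0.027 34 [ 26.59148289 118.19546797   1.21304913] 2.920780584596069e-16
0.53 0.027 30 [ 26.72826344 115.78940553   7.48233102] 6.693501249986595e-18
0.53 0.12 30 [ 18.61328332 108.18042806  23.20628861] 8.213055470105781e-14
```

Call:
jog_arm(deltas=[-0.005,0,-0.003,0,0,0,1,-0.01,0,-0.007,0,0,0,1,-0.016,0,-0.011,0,0,0,1,-0.022,0,-0.015,0,0,0,1,-0.028,0,-0.019,0,0,0,1,-0.034,0,-0.023,0,0,0,1,-0.04,0,-0.027,0,0,0,1,-0.044,0,-0.03,0,0,0,1,-0.044,0,-0.03,0,0,0,1])

```text
time_s: 4.38
position: [0.6378, 0.055, 0.0272]
tool_rot: [[0.825, -0.104, 0.556], [-0.086, -0.995, -0.058], [0.559, -0.0, -0.829]]
ft_force: [-1.7, -5.3, 1.6]
grip_width: 0.0216
```

```bash
python3 - <<'E'
from h import *
show()
s=env.observe(); R0=np.array(s["tool_rot"]); gp=np.array(s["position"])-.019*R0[:,2]; print("gp",gp)
R=orient(YAW,12); print(delta(gp+.019*R[:,2],R))
im=eyes.get_image("side"); im2=eyes.get_image("wrist")
cv2.imwrite("pics/p3.png",np.hstack([cv2.resize(im[100:230,110:270],(400,325)),cv2.resize(im2,(400,325))])[:,:,::-1])
E
```

```text
{'time_s': 4.3833, 'q': [-5.5535, 36.0094, 99.9385, -1.2509, 10.1009, 91.5675], 'position': [0.6378, 0.055, 0.0272], 'ft_force': [-1.7255, -5.3191, 1.5682], 'grip_width': 0.0216}
[[0.825, -0.104, 0.556], [-0.086, -0.995, -0.058], [0.559, -0.0, -0.829]]
gp [0.62724386 0.0561486  0.04299913]
[-9.50e-03 -0.00e+00 -1.80e-03  1.00e-04 -1.22e-01 -3.00e-04]
```

View pics/p3.png

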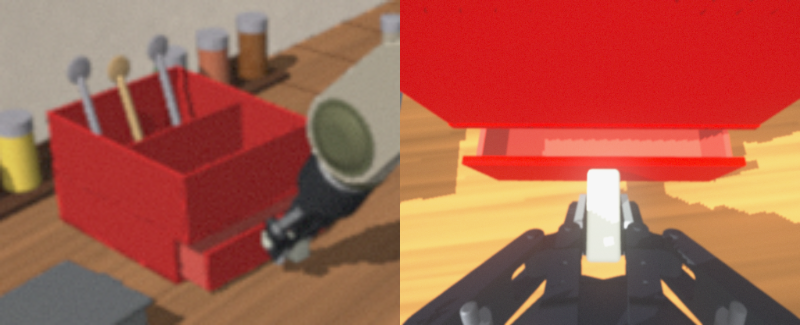

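The tray front is visibly out about 40 mm (wrist view, row 160) with the handle gripped. Joint 5 is at its limit, so I release, reduce the tilt about the grip point, and grip again.

Call:
jog_arm(deltas=[0,0.001,0,0,0,0,-1,0,0.001,0,0,0,0,-1,0,0.001,0,0,0,0,-1,-0.003,0.001,-0.001,0,-0.035,0,-1,-0.005,0.001,-0.001,0,-0.07,0,-1,-0.008,0.001,-0.002,0,-0.1,0,-1,-0.009,0.001,-0.002,0,-0.122,0,-1,-0.009,0.001,-0.002,0,-0.122,0,-1,-0.009,0.001,-0.002,0,-0.122,0,-1])

```text
time_s: 5.23
position: [0.6323, 0.0556, 0.0244]
tool_rot: [[0.972, -0.103, 0.209], [-0.1, -0.995, -0.021], [0.21, -0.0, -0.978]]
ft_force: [-0.5, -0.2, -1.1]
grip_width: 0.0855
```

```bash
python3 - <<'E'
from h import *
show()
s=env.observe(); R0=np.array(s["tool_rot"]); gp=np.array(s["position"])-.019*R0[:,2]; print("gp",gp)
d=R0.T@(caddy(-.108,0,0)-caddy(0,0,0))/.75; print(d)
E
```

```text
{'time_s': 5.2333, 'q': [-5.6203, 38.0404, 84.8403, -0.0671, 44.9868, 90.3127], 'position': [0.6323, 0.0556, 0.0244], 'ft_force': [-0.5355, -0.1659, -1.104], 'grip_width': 0.0855}
[[0.972, -0.103, 0.209], [-0.1, -0.995, -0.021], [0.21, -0.0, -0.978]]
gp [0.62828989 0.05604014 0.04298839]
[-1.40783608e-01 -2.61543276e-05 -3.02650791e-02]
```

Call:
jog_arm(deltas=[0,0,0,0,0,0,1,0,0,0,0,0,0,1,0,0,0,0,0,0,1,0,0,0,0,0,0,1,0,0,0,0,0,0,1,0,0,0,0,0,0,1,0,0,0,0,0,0,1,0,0,0,0,0,0,1])

```text
time_s: 5.9
position: [0.632, 0.0556, 0.0248]
tool_rot: [[0.973, -0.103, 0.207], [-0.101, -0.995, -0.021], [0.208, -0.0, -0.978]]
ft_force: [-1.6, 0.0, 1.9]
grip_width: 0.0214
```

Call:
jog_arm(deltas=[-0.007,0,-0.0015,0,0,0,1,-0.019,0,-0.004,0,0,0,1,-0.033,0,-0.007,0,0,0,1,-0.047,0,-0.01,0,0,0,1,-0.061,0,-0.013,0,0,0,1,-0.075,0,-0.016,0,0,0,1,-0.089,0,-0.019,0,0,0,1,-0.103,0,-0.022,0,0,0,1,-0.117,0,-0.025,0,0,0,1,-0.131,0,-0.028,0,0,0,1,-0.137,0,-0.0295,0,0,0,1,-0.139,0,-0.03,0,0,0,1])

```text
time_s: 6.9
position: [0.5254, 0.0672, 0.0248]
tool_rot: [[0.973, -0.103, 0.207], [-0.101, -0.995, -0.02], [0.208, -0.001, -0.978]]
ft_force: [8.0, 6.7, -9.8]
grip_width: 0.0217
```

```bash
python3 - <<'E'
from h import *
show()
im=eyes.get_image("side"); im2=eyes.get_image("wrist")
cv2.imwrite("pics/p4.png",np.hstack([cv2.resize(im[100:260,100:300],(400,320)),cv2.resize(im2,(400,320))])[:,:,::-1])
E
```

```text
{'time_s': 6.9, 'q': [-5.5231, 30.9139, 101.9917, -0.0369, 35.0609, 90.4135], 'position': [0.5254, 0.0672, 0.0248], 'ft_force': [7.9586, 6.6745, -9.7619], 'grip_width': 0.0217}
[[0.973, -0.103, 0.207], [-0.101, -0.995, -0.02], [0.208, -0.001, -0.978]]
```

View pics/p4.png

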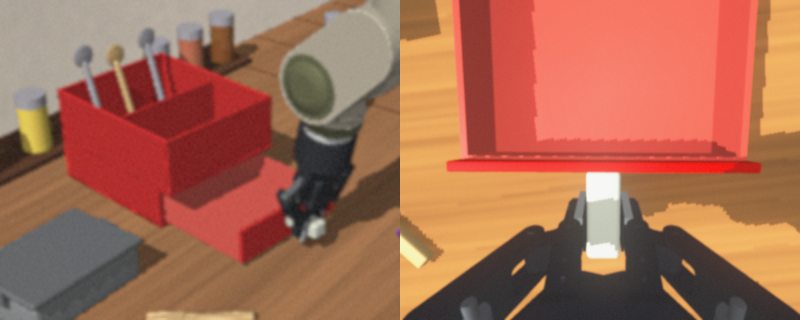

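The tray is wide open (front at row 163 in the wrist view), with the end of the wooden fork visible at the left. I release and rise, then go above the fork.

Call:
jog_arm(deltas=[0,0,0,0,0,0,-1,0,0,0,0,0,0,-1,0,0,0,0,0,0,-1,0,0,-0.02,0,0,0,-1,0,0,-0.06,0,0,0,-1,0,0,-0.11,0,0,0,-1,0,0,-0.16,0,0,0,-1,0,0,-0.2,0,0,0,-1,0,0,-0.2,0,0,0,-1,0,0,-0.2,0,0,0,-1])

```text
time_s: 7.83
position: [0.4952, 0.0696, 0.173]
tool_rot: [[0.972, -0.103, 0.211], [-0.1, -0.995, -0.022], [0.212, 0.0, -0.977]]
ft_force: [0.6, -0.2, -1.0]
grip_width: 0.0854
```

```bash
python3 - <<'E'
from h import *
show()
R=orient(40,0); print(delta(np.array([.535,.27,.16]),R))
im=eyes.get_image("top"); cv2.imwrite("pics/t5.png",cv2.resize(im[40:260,120:320],None,fx=3,fy=2.7,interpolation=0)[:,:,::-1])
E
```

```text
{'time_s': 7.8333, 'q': [-5.5544, 15.3455, 95.9448, -0.0915, 56.4862, 90.3821], 'position': [0.4952, 0.0696, 0.173], 'ft_force': [0.6299, -0.1827, -1.024], 'grip_width': 0.0854}
[[0.972, -0.103, 0.211], [-0.1, -0.995, -0.022], [0.212, 0.0, -0.977]]
[ 0.0211 -0.2713  0.0224  0.0272 -0.0642 -0.254 ]
```

View pics/t5.png

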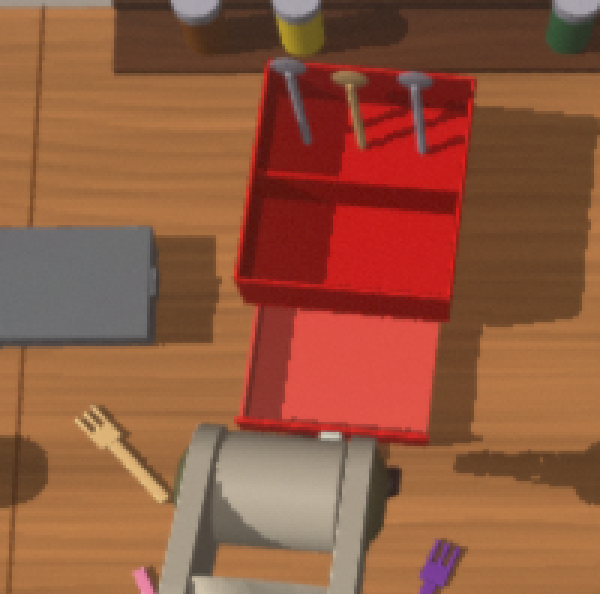

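The top view shows the tray open, with its front edge at row 425–440 of the zoomed crop, and the fork untouched. Now I go above the fork.

Call:
jog_arm(deltas=[0.002,-0.03,0.002,0.003,-0.007,-0.03,-1,0.005,-0.07,0.006,0.007,-0.017,-0.067,-1,0.009,-0.12,0.01,0.012,-0.028,-0.105,-1,0.013,-0.165,0.014,0.017,-0.04,-0.143,-1,0.017,-0.21,0.018,0.021,-0.05,-0.181,-1,0.02,-0.25,0.021,0.025,-0.06,-0.219,-1,0.021,-0.271,0.022,0.027,-0.064,-0.254,-1,0.021,-0.271,0.022,0.027,-0.064,-0.254,-1,0.021,-0.271,0.022,0.027,-0.064,-0.254,-1,0.021,-0.271,0.022,0.027,-0.064,-0.254,-1])

```text
time_s: 8.72
position: [0.5341, 0.2692, 0.1574]
tool_rot: [[0.768, 0.641, -0.005], [0.641, -0.768, -0.001], [-0.004, -0.003, -1.0]]
ft_force: [0.7, -0.2, 0.1]
grip_width: 0.0853
```

```bash
python3 - <<'E'
from h import *
show()
im=eyes.get_image("wrist"); cv2.imwrite("pics/w6.png",im[:,:,::-1])
E
```

```text
{'time_s': 8.7167, 'q': [15.4014, 30.099, 73.0017, 0.0354, 77.1806, 65.5263], 'position': [0.5341, 0.2692, 0.1574], 'ft_force': [0.6981, -0.1782, 0.104], 'grip_width': 0.0853}
[[0.768, 0.641, -0.005], [0.641, -0.768, -0.001], [-0.004, -0.003, -1.0]]
```

View pics/w6.png

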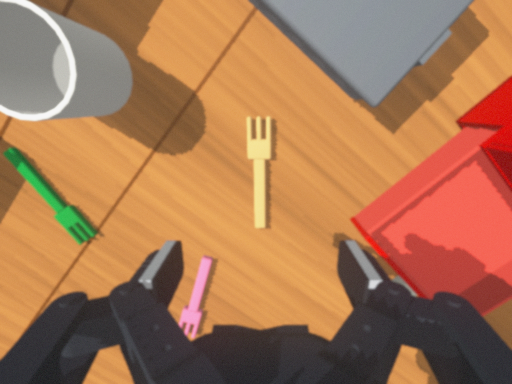

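```bash
python3 - <<'E'
from h import *
s=env.observe()
im=cv2.imread("pics/w6.png"); hsv=cv2.cvtColor(im,cv2.COLOR_BGR2HSV)
m=np.zeros(im.shape[:2],np.uint8); m[100:240,230:290]=cv2.inRange(hsv,(20,60,180),(30,180,255))[100:240,230:290]
k,l,st,c=cv2.connectedComponentsWithStats(m); i=1+np.argmax(st[1:,4]); print(st[i]); m=l==i
for v in range(st[i][1],st[i][1]+st[i][3],8):
    u=np.where(m[v])[0]; print(v,u.min(),u.max(),len(u),end=' | ')
v0,v1=st[i][1]-.5,st[i][1]+st[i][3]-.5
ctr=lambda vs:np.mean([ (np.where(m[v])[0].min()+np.where(m[v])[0].max())/2 for v in vs])
hb=ctr(range(int(v1)-25,int(v1)-5)); hm=ctr(range(170,190)); hd=ctr(range(130,150)); print(hb,hm,hd)
end=plane("wrist",(hb,v1),.0045,s); tip=plane("wrist",(hd,v0),.008,s)
mid=(end+tip)/2; print("end",end,"tip",tip,np.linalg.norm(end-tip),"mid",mid,"ang",np.degrees(np.arctan2(tip[1]-end[1],tip[0]-end[0])))
E
```

```text
[ 247  117   23  111 1371]
117 247 269 9 | 125 247 269 12 | 133 247 269 11 | 141 247 269 23 | 149 247 269 23 | 157 248 269 22 | 165 254 263 10 | 173 254 263 10 | 181 254 263 10 | 189 254 263 10 | 197 254 263 10 | 205 254 264 11 | 213 255 264 10 | 221 255 264 10 | 258.975 258.525 258.0
end [0.48436781 0.23036076 0.0045    ] tip [0.5841436  0.31473761 0.008     ] 0.13071691095029364 mid [0.5342557  0.27254919 0.00625   ] ang 40.220017005848
```

```bash
python3 - <<'E'
from h import *
R=orient(40.1,0); print(delta(np.array([.5375,.2738,.04]),R),delta(np.array([.5375,.2738,.0035]),R))
s=env.observe()
e=ray("wrist",(259,227.5),s); print(tri([e,ray("top",(135+238/6-.5,180+270/6-.5))]), tri([e,ray("side",(165+371/6-.5,245+80/6-.5))]))
E
```

```text
[ 0.0081 -0.0018  0.1573 -0.0007  0.0011 -0.0014] [ 0.0082 -0.0017  0.206  -0.0007  0.0011 -0.0014]
(array([0.48595571, 0.23074046, 0.00738791]), [0.0006777115334018325, 0.0006777115334019093]) (array([0.48617327, 0.23221489, 0.00760823]), [0.0010185343346494635, 0.001018534334649328])
```

Call:
jog_arm(deltas=[0.002,0,0.03,0,0,0,-1,0.004,-0.001,0.07,0,0,0,-1,0.006,-0.001,0.11,0,0,0,-1,0.008,-0.002,0.14,-0.001,0.001,-0.001,-1,0.008,-0.002,0.165,-0.001,0.001,-0.001,-0.2,0.008,-0.002,0.185,-0.001,0.001,-0.001,-0.2,0.008,-0.002,0.197,-0.001,0.001,-0.001,-0.2,0.008,-0.002,0.2,-0.001,0.001,-0.001,-0.2,0.008,-0.002,0.2,-0.001,0.001,-0.001,-0.2], grip_force=20)

```text
time_s: 9.52
position: [0.5377, 0.2744, 0.0088]
tool_rot: [[0.765, 0.644, 0.001], [0.644, -0.765, -0.0], [0.001, 0.001, -1.0]]
ft_force: [0.3, -0.3, 1.0]
grip_width: 0.0515
```

```bash
python3 - <<'E'
from h import *
show()
R=orient(40.1,0); print(delta(np.array([.5375,.2738,.0035]),R))
im=eyes.get_image("wrist"); cv2.imwrite("pics/w7.png",im[:,:,::-1])
E
```

```text
{'time_s': 9.5167, 'q': [15.8267, 40.4262, 81.433, -0.0496, 58.0741, 65.748], 'position': [0.5377, 0.2744, 0.0088], 'ft_force': [0.342, -0.2503, 0.9929], 'grip_width': 0.0515}
[[0.765, 0.644, 0.001], [0.644, -0.765, -0.0], [0.001, 0.001, -1.0]]
[-0.0007  0.0004  0.0071  0.0004 -0.0002  0.    ]
```

View pics/w7.png

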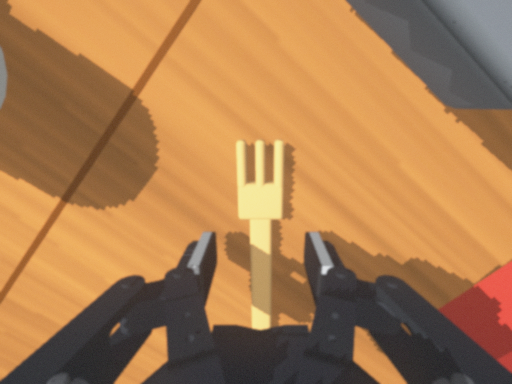

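The fork handle (col 261) is centred between the pads (212 to 310), and the head's shoulder (row 218) is ahead of the pads. I go down 5 mm and grip lightly.

Call:
jog_arm(deltas=[0,0,0.004,0,0,0,-0.2,0,0,0.007,0,0,0,-0.2,0,0,0.007,0,0,0,0.2,0,0,0.007,0,0,0,0.5,0,0,0.007,0,0,0,0.7,0,0,0.007,0,0,0,1,0,0,0.007,0,0,0,1,0,0,0.007,0,0,0,1,0,0,0.007,0,0,0,1,0,0,0.007,0,0,0,1], grip_force=20)

```text
time_s: 10.4
position: [0.5379, 0.275, 0.0039]
tool_rot: [[0.764, 0.645, 0.002], [0.645, -0.764, -0.0], [0.002, 0.001, -1.0]]
ft_force: [-1.5, -0.1, 3.7]
grip_width: 0.012
```

Call:
jog_arm(deltas=[0,0,-0.008,0,0,0,1,0,0,-0.025,0,0,0,1,0,0,-0.055,0,0,0,1,0,0,-0.09,0,0,0,1,0,0,-0.125,0,0,0,1,0,0,-0.15,0,0,0,1,0,0,-0.165,0,0,0,1,0,0,-0.165,0,0,0,1,0,0,-0.165,0,0,0,1])

```text
time_s: 11.15
position: [0.5375, 0.2749, 0.1274]
tool_rot: [[0.764, 0.645, 0.002], [0.645, -0.764, -0.0], [0.002, 0.002, -1.0]]
ft_force: [-0.0, -0.4, 0.1]
grip_width: 0.0121
```

```bash
python3 - <<'E'
from h import *
show()
R=orient(YAW+90,0); p=caddy(-.085,.004,0); print(p, delta(p+[0,0,.12],R))
im=eyes.get_image("wrist"); cv2.imwrite("pics/w8.png",im[:,:,::-1])
im=cv2.imread("pics/t5.png")
# tray front from top t5 crop: px=120+u/3-.5, 40+v/2.7-.5 ; front outer top edge corners z=.048
for u,v in [(240,430),(428,440),(246,417),(430,432)]: print((u,v),plane("top",(120+u/3-.5,40+v/2.7-.5),.048))
print(caddy(-.148,.1,0),caddy(-.148,-.1,0))
E
```

```text
{'time_s': 11.15, 'q': [15.8871, 32.1265, 74.6826, -0.0444, 73.072, 65.7259], 'position': [0.5375, 0.2749, 0.1274], 'ft_force': [-0.0427, -0.3774, 0.0677], 'grip_width': 0.0121}
[[0.764, 0.645, 0.002], [0.645, -0.764, -0.0], [0.002, 0.002, -1.0]]
[0.62036143 0.05921618 0.        ] [-0.1011  0.2911  0.0102  0.0007 -0.0003 -0.244 ]
(240, 430) [0.55585264 0.15206592 0.048     ]
(428, 440) [ 0.54426632 -0.02884604  0.048     ]
(246, 417) [0.56998618 0.14656709 0.048     ]
(430, 432) [ 0.5529339  -0.03083182  0.048     ]
[0.56756324 0.16118358 0.        ] [ 0.54700473 -0.03775699  0.        ]
```

View pics/w8.png

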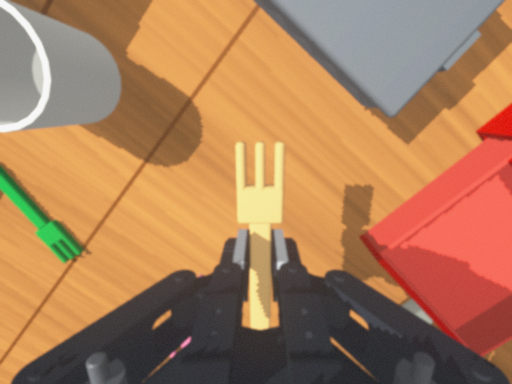

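The wrist view shows the fork held level and centred (col 260), with the tray at right. Now I carry it over the tray.

Call:
jog_arm(deltas=[-0.006,0.018,0,0,0,-0.015,1,-0.018,0.055,0,0,0,-0.045,1,-0.034,0.1,0.001,0,0,-0.08,1,-0.052,0.15,0.002,0,0,-0.118,1,-0.07,0.2,0.003,0,0,-0.156,1,-0.086,0.245,0.004,0,0,-0.193,1,-0.097,0.277,0.005,0.001,0,-0.225,1,-0.103,0.289,0.006,0.001,0,-0.244,1,-0.103,0.289,0.006,0.001,0,-0.244,1,-0.103,0.289,0.006,0.001,0,-0.244,1])

```text
time_s: 12.03
position: [0.6178, 0.0595, 0.1217]
tool_rot: [[0.106, 0.994, -0.003], [0.994, -0.106, 0.002], [0.001, -0.004, -1.0]]
ft_force: [-0.6, 1.2, 0.3]
grip_width: 0.012
```

```bash
python3 - <<'E'
from h import *
show(); s=env.observe()
R=orient(YAW+90,0); p=caddy(-.088,.004,0); print(p, delta(p+[0,0,.016],R))
im=eyes.get_image("wrist"); im2=eyes.get_image("side"); cv2.imwrite("pics/w9.png",np.hstack([cv2.resize(im,(400,320)),cv2.resize(im2[90:250,100:300],(400,320))])[:,:,::-1])
E
```

```text
{'time_s': 12.0333, 'q': [-5.4467, 34.1245, 71.8331, 0.0796, 74.2447, 0.6052], 'position': [0.6178, 0.0595, 0.1217], 'ft_force': [-0.6159, 1.186, 0.2625], 'grip_width': 0.012}
[[0.106, 0.994, -0.003], [0.994, -0.106, 0.002], [0.001, -0.004, -1.0]]
[0.61737732 0.05952455 0.        ] [-2.00e-04 -1.00e-04  1.41e-01 -1.10e-03 -4.00e-04 -1.00e-03]
```

View pics/w9.png

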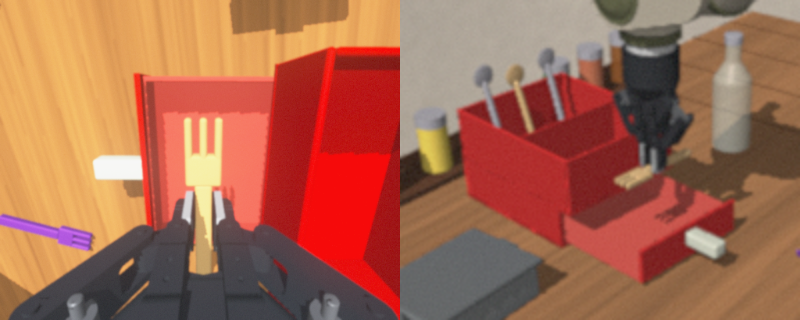

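The wrist view shows the fork above the tray floor (floor cols 150–270, fork 204). The side view shows it clear of the bin. I lower it.

Call:
jog_arm(deltas=[0,0,0.012,-0.001,0,-0.001,1,0,0,0.035,-0.001,0,-0.001,1,0,0,0.06,-0.001,0,-0.001,1,0,0,0.083,-0.001,0,-0.001,1,0,0,0.103,-0.001,0,-0.001,1,0,0,0.118,-0.001,0,-0.001,1,0,0,0.127,-0.001,0,-0.001,1,0,0,0.131,-0.001,0,-0.001,1,0,0,0.131,-0.001,0,-0.001,1,0,0,0.131,-0.001,0,-0.001,1])

```text
time_s: 12.97
position: [0.6178, 0.0599, 0.025]
tool_rot: [[0.1, 0.995, 0.001], [0.995, -0.1, 0.001], [0.001, 0.001, -1.0]]
ft_force: [-3.5, 0.5, -1.1]
grip_width: 0.0119
```

```bash
python3 - <<'E'
from h import *
show()
im=eyes.get_image("wrist"); im2=eyes.get_image("side"); cv2.imwrite("pics/w10.png",np.hstack([cv2.resize(im,(400,320)),cv2.resize(im2[90:250,100:300],(400,320))])[:,:,::-1])
E
```

```text
{'time_s': 12.9667, 'q': [-5.4004, 40.4498, 77.7047, 0.0728, 61.778, 0.2814], 'position': [0.6178, 0.0599, 0.025], 'ft_force': [-3.5135, 0.5244, -1.0622], 'grip_width': 0.0119}
[[0.1, 0.995, 0.001], [0.995, -0.1, 0.001], [0.001, 0.001, -1.0]]
```

View pics/w10.png

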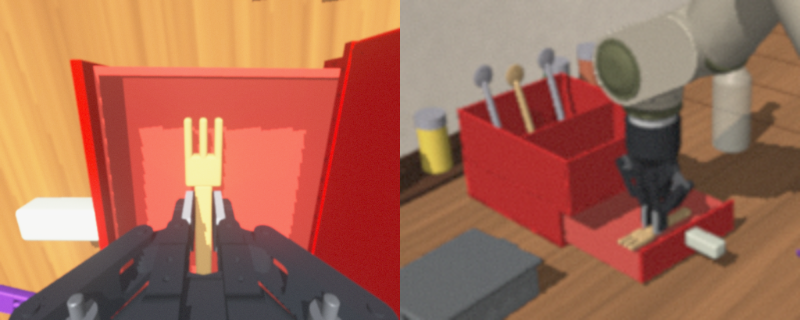

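The fork is inside the walls, just above the floor. I take the last 9 mm in small steps.

Call:
jog_arm(deltas=[0,0,0.003,0,0,0,1,0,0,0.006,0,0,0,1,0,0,0.008,0,0,0,1,0,0,0.01,0,0,0,1,0,0,0.01,0,0,0,1])

```text
time_s: 13.48
position: [0.6179, 0.0597, 0.0176]
tool_rot: [[0.1, 0.995, 0.002], [0.995, -0.1, 0.001], [0.001, 0.002, -1.0]]
ft_force: [-5.0, 0.6, -0.9]
grip_width: 0.0119
```

Fx is −5 N, so something may be brushing the bin. I shift 6 mm away from it and see.

Call:
jog_arm(deltas=[0,-0.004,0,0,0,0,1,0,-0.008,0,0,0,0,1,0,-0.008,0,0,0,0,1,0,-0.008,0,0,0,0,1])

```text
time_s: 13.82
position: [0.6126, 0.0602, 0.0177]
tool_rot: [[0.1, 0.995, 0.003], [0.995, -0.1, 0.001], [0.001, 0.003, -1.0]]
ft_force: [0.3, -0.1, -0.0]
grip_width: 0.0124
```

```bash
python3 - <<'E'
from h import *
show(); print(np.round(env.observe()["wrist_torque"],3))
im2=eyes.get_image("side"); cv2.imwrite("pics/s11.png",cv2.resize(im2[120:240,160:310],None,fx=5,fy=5)[:,:,::-1])
E
```

```text
{'time_s': 13.8167, 'q': [-5.4196, 40.5646, 79.0582, 0.0712, 60.1884, 0.2704], 'position': [0.6126, 0.0602, 0.0177], 'ft_force': [0.3275, -0.0598, -0.0108], 'grip_width': 0.0124}
[[0.1, 0.995, 0.003], [0.995, -0.1, 0.001], [0.001, 0.003, -1.0]]
[-0.033  0.01   0.055]
```

View pics/s11.png

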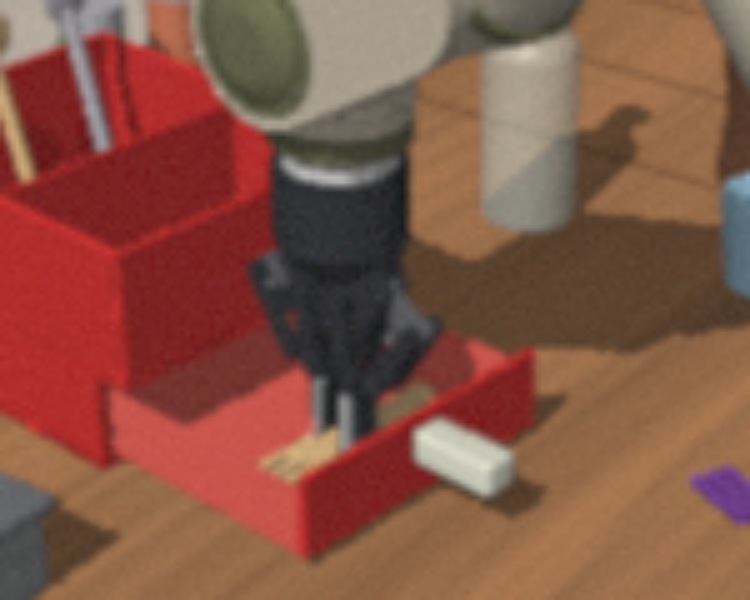

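Force gone: a gripper knuckle had lightly brushed the bin (5 N). The side view shows the fork level just above the floor. I touch down.

Call:
jog_arm(deltas=[0,0,0.0015,0,0,0,1,0,0,0.0025,0,0,0,1,0,0,0.0025,0,0,0,1])

```text
time_s: 14.12
position: [0.6128, 0.0602, 0.0159]
tool_rot: [[0.1, 0.995, 0.004], [0.995, -0.1, 0.001], [0.001, 0.003, -1.0]]
ft_force: [-1.0, 0.2, 4.3]
grip_width: 0.0121
```

Contact (Fz 4 N) at the expected height. I open partly.

Call:
jog_arm(deltas=[0,0,0,0,0,0,0.6,0,0,0,0,0,0,0.5,0,0,0,0,0,0,0.3,0,0,0,0,0,0,0.3,0,0,0,0,0,0,0.3])

```text
time_s: 14.53
position: [0.6122, 0.0602, 0.0152]
tool_rot: [[0.1, 0.995, 0.002], [0.995, -0.1, 0.001], [0.001, 0.002, -1.0]]
ft_force: [0.1, -0.3, 0.5]
grip_width: 0.0299
```

Call:
jog_arm(deltas=[0,0,-0.01,0,0,0,0.3,0,0,-0.03,0,0,0,0.3,0,0,-0.06,0,0,0,0.3,0,0,-0.1,0,0,0,0.3,0,0,-0.14,0,0,0,0.3,0,0,-0.18,0,0,0,0.3,0,0,-0.21,0,0,0,0.3,0,0,-0.21,0,0,0,0.3,0,0,-0.21,0,0,0,0.3])

```text
time_s: 15.28
position: [0.6122, 0.0601, 0.1745]
tool_rot: [[0.1, 0.995, 0.005], [0.995, -0.1, 0.001], [0.001, 0.005, -1.0]]
ft_force: [0.1, 0.2, -0.3]
grip_width: 0.0299
```

```bash
python3 - <<'E'
from h import *
show()
im=eyes.get_image("wrist"); im2=eyes.get_image("side"); cv2.imwrite("pics/w12.png",np.hstack([cv2.resize(im,(400,320)),cv2.resize(im2[90:250,100:300],(400,320))])[:,:,::-1])
E
```

```text
{'time_s': 15.2833, 'q': [-5.4288, 30.6538, 68.9615, 0.0635, 80.0946, 0.2824], 'position': [0.6122, 0.0601, 0.1745], 'ft_force': [0.1242, 0.1626, -0.3484], 'grip_width': 0.0299}
[[0.1, 0.995, 0.005], [0.995, -0.1, 0.001], [0.001, 0.005, -1.0]]
```

View pics/w12.png

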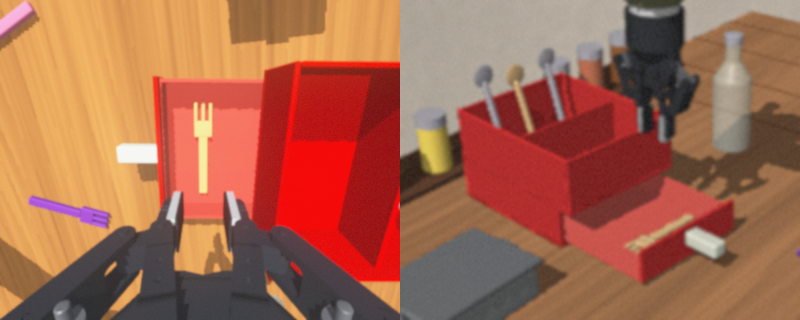

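The fork lies flat in the tray (wrist view col 203, rows 105–192; side view agrees). Next I push the handle's end with shut fingers.

```bash
python3 - <<'E'
from h import *
R=orient(YAW,20); 
p=caddy(-.26,0,.15);print(p,delta(p,R))
print(plane("top",(263,260),.01))
E
```

```text
[0.44587727 0.07322606 0.15      ] [-0.0047 -0.2214  0.0294 -0.0875  0.0867  0.4954]
[ 0.38181693 -0.03067669  0.01      ]
```

Call:
jog_arm(deltas=[0,-0.015,0.002,-0.007,0.007,0.04,1,-0.001,-0.035,0.004,-0.014,0.014,0.078,1,-0.001,-0.055,0.007,-0.02,0.02,0.116,1,-0.002,-0.075,0.01,-0.027,0.027,0.154,1,-0.002,-0.095,0.012,-0.034,0.034,0.192,1,-0.002,-0.115,0.015,-0.04,0.04,0.23,1,-0.003,-0.135,0.018,-0.047,0.047,0.268,1,-0.003,-0.155,0.02,-0.054,0.054,0.306,1,-0.004,-0.175,0.023,-0.06,0.06,0.344,1,-0.004,-0.195,0.026,-0.067,0.067,0.382,1,-0.005,-0.212,0.028,-0.074,0.074,0.42,1,-0.005,-0.221,0.029,-0.081,0.08,0.458,1])

```text
time_s: 16.38
position: [0.4444, 0.0731, 0.1494]
tool_rot: [[0.947, 0.009, 0.321], [0.014, -1.0, -0.015], [0.321, 0.018, -0.947]]
ft_force: [-0.3, 0.3, 0.1]
grip_width: -0.0
```

```bash
python3 - <<'E'
from h import *
show()
R=orient(YAW,20); 
print(delta(caddy(-.25,0,.037),R))
E
```

```text
{'time_s': 16.3833, 'q': [-6.5368, 10.5734, 109.469, 1.9115, 41.2795, 81.5651], 'position': [0.4444, 0.0731, 0.1494], 'ft_force': [-0.2669, 0.3349, 0.0835], 'grip_width': -0.0}
[[0.947, 0.009, 0.321], [0.014, -1.0, -0.015], [0.321, 0.018, -0.947]]
[-0.0336 -0.0015  0.1469 -0.0063  0.0069  0.0355]
```

Call:
jog_arm(deltas=[-0.004,0,0.02,-0.003,0.003,0.018,1,-0.011,-0.001,0.05,-0.006,0.007,0.035,1,-0.02,-0.001,0.09,-0.006,0.007,0.035,1,-0.027,-0.001,0.12,-0.006,0.007,0.035,1,-0.034,-0.002,0.147,-0.006,0.007,0.035,1,-0.034,-0.002,0.147,-0.006,0.007,0.035,1,-0.034,-0.002,0.147,-0.006,0.007,0.035,1])

```text
time_s: 16.97
position: [0.4573, 0.0724, 0.0372]
tool_rot: [[0.936, -0.095, 0.339], [-0.089, -0.995, -0.034], [0.341, 0.001, -0.94]]
ft_force: [-0.7, -0.3, 0.2]
grip_width: 0.0001
```

```bash
python3 - <<'E'
from h import *
show()
R=orient(YAW,20); 
for x in (-.215,-.14,-.075,-.063): print(x,delta(caddy(x,0,.037),R))
im=eyes.get_image("wrist"); im2=eyes.get_image("side"); cv2.imwrite("pics/w13.png",np.hstack([cv2.resize(im,(400,320)),cv2.resize(im2[90:250,100:300],(400,320))])[:,:,::-1])
E
```

```text
{'time_s': 16.9667, 'q': [-5.7188, 24.5948, 117.1266, 0.0856, 18.3319, 89.6578], 'position': [0.4573, 0.0724, 0.0372], 'ft_force': [-0.7347, -0.2867, 0.2102], 'grip_width': 0.0001}
[[0.936, -0.095, 0.339], [-0.089, -0.995, -0.034], [0.341, 0.001, -0.94]]
-0.215 [ 0.0419  0.0008  0.0155 -0.0005  0.0003  0.0024]
-0.14 [ 0.1359  0.0016  0.0496 -0.0005  0.0003  0.0024]
-0.075 [ 0.2174  0.0022  0.0792 -0.0005  0.0003  0.0024]
-0.063 [ 0.2324  0.0024  0.0847 -0.0005  0.0003  0.0024]
```

View pics/w13.png

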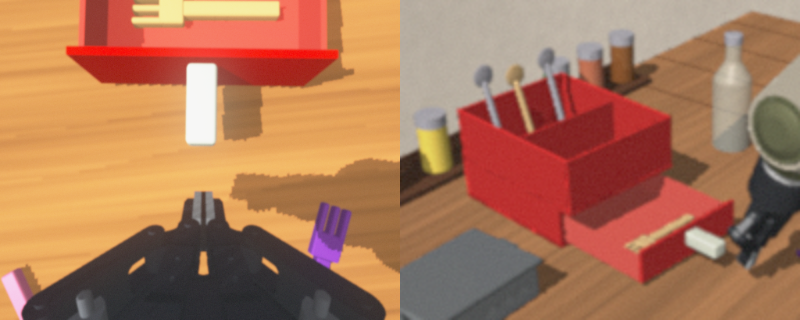

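The shut fingers (203,205) are lined up with the handle end (201,143), and the fork is flat in the tray. I push slowly.

Call:
jog_arm(deltas=[0.011,0,0.004,0,0,0.002,1,0.022,0.001,0.008,0,0,0.002,1,0.033,0.001,0.012,0,0,0.002,1,0.043,0.001,0.016,0,0,0.002,1,0.053,0.001,0.019,0,0,0.002,1,0.064,0.001,0.023,0,0,0.002,1,0.076,0.001,0.028,0,0,0.002,1,0.088,0.001,0.032,0,0,0.002,1,0.1,0.001,0.037,0,0,0.002,1,0.112,0.001,0.041,0,0,0.002,1,0.124,0.002,0.045,0,0,0.002,1,0.136,0.002,0.05,0,0,0.002,1])

```text
time_s: 18.07
position: [0.567, 0.0605, 0.0381]
tool_rot: [[0.934, -0.101, 0.343], [-0.095, -0.995, -0.034], [0.344, -0.001, -0.939]]
ft_force: [-1.7, -0.6, 1.6]
grip_width: 0.0001
```

```bash
python3 - <<'E'
from h import *
show()
R=orient(YAW,20); 
for x in (-.08,-.075,-.063): print(x,delta(caddy(x,0,.037),R))
im=eyes.get_image("wrist"); im2=eyes.get_image("side"); cv2.imwrite("pics/w14.png",np.hstack([cv2.resize(im,(400,320)),cv2.resize(im2[90:250,100:300],(400,320))])[:,:,::-1])
E
```

```text
{'time_s': 18.0667, 'q': [-5.8411, 30.9928, 100.8372, 0.1626, 28.0271, 89.8392], 'position': [0.567, 0.0605, 0.0381], 'ft_force': [-1.679, -0.5704, 1.6264], 'grip_width': 0.0001}
[[0.934, -0.101, 0.343], [-0.095, -0.995, -0.034], [0.344, -0.001, -0.939]]
-0.08 [ 0.0723 -0.0002  0.028  -0.0005 -0.0008  0.0004]
-0.075 [ 0.0786 -0.0002  0.0303 -0.0005 -0.0008  0.0004]
-0.063 [ 0.0936 -0.0002  0.0358 -0.0005 -0.0008  0.0004]
```

View pics/w14.png

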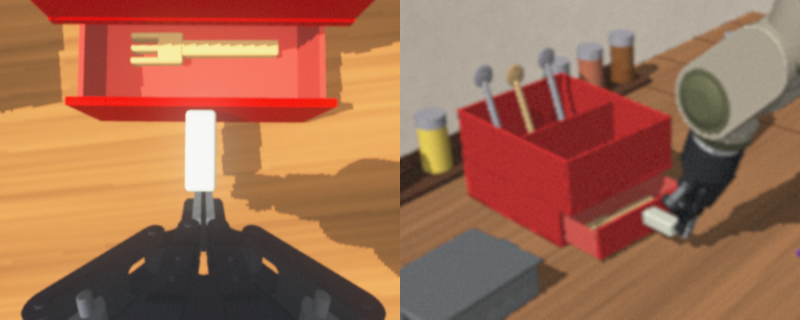

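Pushing in line; the fork stays put in the tray. I go on until the stop.

Call:
jog_arm(deltas=[0.011,0,0.004,0,0,0,1,0.022,0,0.008,0,0,0,1,0.033,0,0.012,0,0,0,1,0.043,0,0.016,0,0,0,1,0.053,0,0.02,0,0,0,1,0.062,0,0.024,0,0,0,1,0.068,0,0.026,0,0,0,1,0.072,0,0.028,0,0,0,1,0.075,0,0.029,0,0,0,1,0.078,0,0.03,0,0,0,1,0.078,0,0.03,0,0,0,1])

```text
time_s: 19.08
position: [0.6289, 0.0541, 0.0373]
tool_rot: [[0.934, -0.101, 0.343], [-0.095, -0.995, -0.034], [0.345, -0.001, -0.939]]
ft_force: [0.3, 0.2, 0.3]
grip_width: -0.0001
```

Call:
jog_arm(deltas=[0.003,0,0.001,0,0,0,1,0.006,0,0.002,0,0,0,1,0.009,0,0.003,0,0,0,1,0.009,0,0.003,0,0,0,1])

```text
time_s: 19.42
position: [0.636, 0.0534, 0.0374]
tool_rot: [[0.934, -0.101, 0.343], [-0.095, -0.995, -0.034], [0.345, -0.001, -0.939]]
ft_force: [0.1, -0.9, -0.6]
grip_width: 0.0002
```

```bash
python3 - <<'E'
from h import *
show()
im=eyes.get_image("wrist"); im2=eyes.get_image("side"); cv2.imwrite("pics/w15.png",np.hstack([cv2.resize(im,(400,320)),cv2.resize(im2[90:250,100:300],(400,320))])[:,:,::-1])
E
```

```text
{'time_s': 19.4167, 'q': [-5.8372, 35.6164, 89.9011, 0.1249, 34.3023, 89.8886], 'position': [0.636, 0.0534, 0.0374], 'ft_force': [0.1392, -0.853, -0.5868], 'grip_width': 0.0002}
[[0.934, -0.101, 0.343], [-0.095, -0.995, -0.034], [0.345, -0.001, -0.939]]
```

View pics/w15.png

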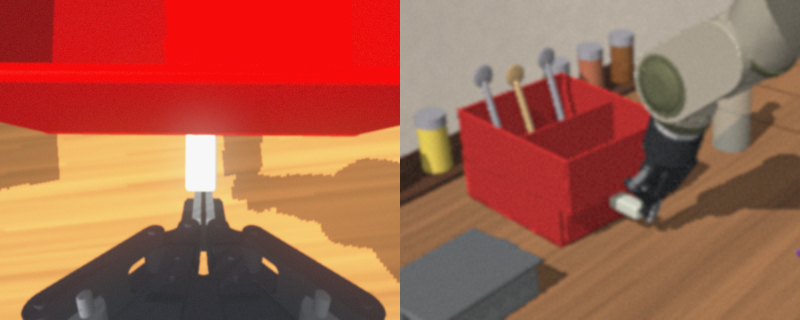

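Call:
jog_arm(deltas=[0.002,0,0.001,0,0,0,1,0.004,0,0.0015,0,0,0,1,0.006,0,0.002,0,0,0,1,0.006,0,0.002,0,0,0,1])

```text
time_s: 19.85
position: [0.638, 0.0533, 0.0372]
tool_rot: [[0.936, -0.101, 0.338], [-0.095, -0.995, -0.033], [0.339, -0.001, -0.941]]
ft_force: [-14.2, 0.2, 8.7]
grip_width: -0.0001
```

Call:
jog_arm(deltas=[0.002,0,0.001,0,0,0,1,0.004,0,0.0015,0,0,0,1,0.004,0,0.0015,0,0,0,1])

```text
time_s: 20.1
position: [0.6384, 0.0533, 0.037]
tool_rot: [[0.938, -0.1, 0.332], [-0.095, -0.995, -0.033], [0.334, -0.0, -0.943]]
ft_force: [-30.9, -0.8, 22.7]
grip_width: -0.0002
```

Hard stop reached: 31 N with no further travel. I back off and check.

Call:
jog_arm(deltas=[-0.01,0,-0.004,0,0,0,1,-0.03,0,-0.012,0,0,0,1,-0.06,0,-0.03,0,0,0,1,-0.1,0,-0.06,0,0,0,1,-0.13,0,-0.1,0,0,0,1,-0.15,0,-0.14,0,0,0,1,-0.16,0,-0.17,0,0,0,1,-0.16,0,-0.17,0,0,0,1,-0.16,0,-0.17,0,0,0,1])

```text
time_s: 20.85
position: [0.4883, 0.0684, 0.1169]
tool_rot: [[0.933, -0.101, 0.346], [-0.095, -0.995, -0.034], [0.348, -0.001, -0.938]]
ft_force: [0.2, 0.1, -1.0]
grip_width: 0.0
```

```bash
python3 - <<'E'
from h import *
show()
im=eyes.get_image("side"); cv2.imwrite("pics/s16.png",im[:,:,::-1]); t=eyes.get_image("top"); cv2.imwrite("pics/t16.png",t[:,:,::-1])
z=cv2.resize(im[115:220,120:245],None,fx=5,fy=5,interpolation=0); cv2.imwrite("pics/c16.png",z[:,:,::-1])
# diff of side before/after
a=cv2.imread("pics/side0.png").astype(int); d=np.abs(a-im[:,:,::-1]).max(2); print("side handle diff",d[180:205,200:232].max())
def hm(i):
    h=cv2.cvtColor(i,cv2.COLOR_BGR2HSV); m=np.zeros(h.shape[:2],np.uint8); m[175:205,195:235]=cv2.inRange(h,(0,0,130),(180,60,255))[175:205,195:235]; return cv2.boundingRect(m),cv2.moments(m,True)
for i in (cv2.imread("pics/side0.png"),np.ascontiguousarray(im[:,:,::-1])):
    b,m=hm(i); print(b,m["m10"]/m["m00"],m["m01"]/m["m00"],m["m00"])
E
```

```text
{'time_s': 20.85, 'q': [-5.8554, 17.2955, 107.4458, 0.1331, 34.9056, 89.8569], 'position': [0.4883, 0.0684, 0.1169], 'ft_force': [0.2034, 0.1249, -0.988], 'grip_width': 0.0}
[[0.933, -0.101, 0.346], [-0.095, -0.995, -0.034], [0.348, -0.001, -0.938]]
side handle diff 65
(207, 187, 17, 13) 214.81944444444446 192.70833333333334 144.0
(206, 187, 17, 13) 214.33802816901408 192.48591549295776 142.0
```

View pics/c16.png

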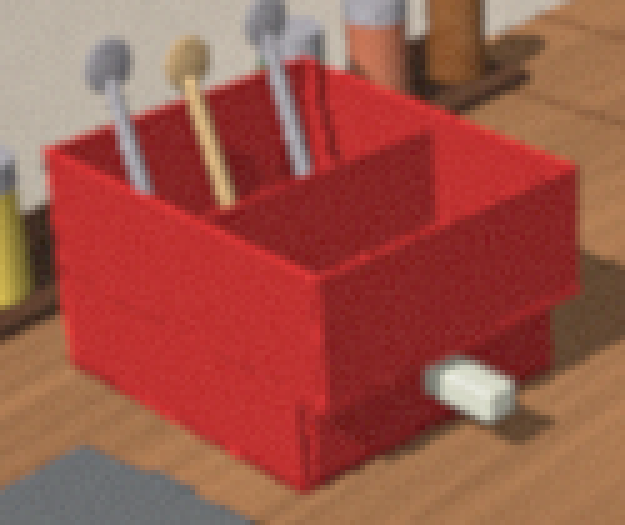

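View pics/t16.png

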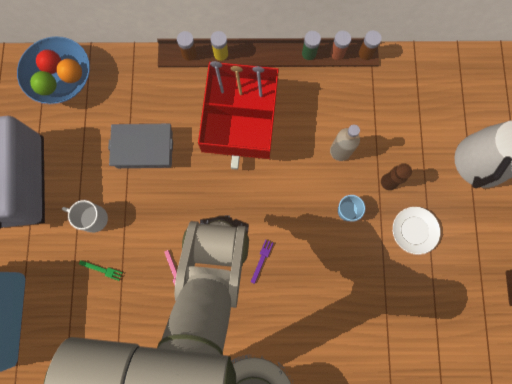

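The tray is shut: the handle is about 1 px (2 mm) further in than at the start, and nothing else moved. Handing in.

```bash
python3 -c "
from rig import close_job
print(close_job())"
```

```text
the job is handed in; nothing more can be done
None
```

The wooden fork is in the tray and the tray is shut. I handed the job in at about 21 s, with the arm clear and touching nothing.

**How it went**
- **Opening:** I pulled the tray out about 148 mm by its handle. Halfway through I had to let go and grip it again with less tilt, because joint 5 had reached its limit.
- **Placing the fork:** I picked the fork up with a 20 N grip and lowered it into the tray until it touched the floor, with about 4 N of contact. I then let go, and the pictures showed it lying flat along the tray's width.
- **Shutting:** I pushed the tray in by the handle's end until it stopped. The force rose to 31 N along the push with almost no further travel.

**Last checks**
- **Tray and counter:** In the final side view the handle sits about 1 px, or 1 to 2 mm, further in than at the start, so the tray may have begun slightly ajar. In the final top view the other items are where they stood, except that the arm hides part of the pink fork.
- **Not seen at the end:** The fork is hidden inside the shut tray. I last saw it lying flat partway through the push.

**What disagreed or went wrong**
- **Wrist camera:** Its early view put the caddy about 4 to 5 mm further left than the other two cameras. The forces when I gripped the handle suggested the other two were right.
- **Bin contact:** While lowering the fork, the gripper appeared to brush the bin with about 5 N, under the 40 N limit. The force went away when I moved 6 mm away from the bin.

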